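Spin the parts stand to bring the forming cup to the front

ROBOT

A 6-joint arm with a two-finger parallel gripper is mounted at the origin on the work surface. World frame = base frame: x ahead of the robot, y to its left, z up, the work surface at z = 0. Lengths are in m, angles in rad, forces in N, time in s.
With the tool pointing down it reaches from about 0.275 to 0.725 m from the base axis. Payload 15.9 kg.
Tool frame: the origin (TCP) lies midway between the tips of the shut fingers; the grasp point (between the pads) lies 19 mm behind it (env.tcp_to_grasp is the distance from the TCP to the grasp point, in m); z points along the fingers, y is the line along which they close (so a half turn about z gives the same grasp; the last joint's range is limited). The gripper opens to 85 mm and grips with 20 to 120 N. Pads are 22 mm wide; open, the fingers measure 114 mm over their backs; the gripper's body (76 mm by 85 mm) begins 54 mm behind the grasp point. The pads swing forward as they close: fully open they stand 13 mm farther back than shut.
Start: joints at [1.317, 0.213, -0.034, 1.323, 0, 1.571], TCP at [0.126, 0.484, 0.231] pointing down, gripper open.
Joint ranges: [-2.98, 2.98], [-0.74, 1.72], [-1.14, 1.35], [-2.1, 2.04], [-1.57, 1.44], [-3.14, 3.14]. Speed limits (rad/s): [1.89, 1.89, 2.39, 2.57, 3.14, 3.14].

INTERFACE

Orientations are given as [roll, pitch, yaw] about the fixed x, y, z axes, in that order (R = Rz(yaw) Ry(pitch) Rx(roll)).
In Python, from bench import env, vision gives the robot as it stands. The module is installed in compiled form; this text tells all that it offers.
- The arm moves only by the tool drive_tool, never from a script. Its arguments are lists of equal length, an entry for each row: "xyz": the shift along the tool's x, y, z in units of 30 mm (1.0 is 30 mm), a list of three; "spin": the turn about the tool's z in units of 6 degrees (1.0 is 6 degrees). In form: {"xyz": [[x, y, z], ...], "spin": [spin, ...]}. A call has exactly 10 rows; each row shifts and turns the commanded pose from where the row before left it, along the tool's axes as they then stand; what a row does not reach is not made up. A row lasts 1/12 s, in which the tool goes at most 41.7 mm and 7.16 degrees, less where a joint would pass 70% of its speed; a pose out of reach is approached as far as the arm can. A call is refused whole if a number of a shift passes 1 or a number of a turn 1, either way. A call with a gripper value outside its range is refused whole. "hand" is the opening, from 0 (shut) to 1 (fully open), set as the call begins (left out, the last holds). The fingers move at their own pace and stop on an object; the grip force is fixed at half the most. Time passes only in rows, so rows that do not move let the fingers close, or fill a call up. It gives the time, the measured TCP pose, the force, the opening and the grip force at its end, in the units of the state.
- env.read_state(): the state, without advancing time (a new reading comes with each control period).
- vision.grab_frame(name): name is "scene" or "top"; returns a dict with "img" (400x640x3 uint8, blue, green, red), "fx", "fy", "cx", "cy" (pixels), "distortion" ([k1, k2, p1, p2, k3] as OpenCV has them; the pictures are not rectified), "T" (4x4, takes a point from camera to world coordinates). Camera axes: x right, y up, looking along -z (the intrinsics and any distortion apply to the point x, -y, -z); pixel columns grow to the right and rows downward; lengths in m; the calibration is good to about 2 mm. A picture is of the moment at which its call begins. There is no depth.
- env.close_job(): hands the job in; it is judged then, once.
The state is a dict: "clock": time; "q": joint angles; "qd": joint speeds; "effort": joint torques, N m; "position": TCP position; "orientation": TCP orientation; "force": force on the tool from outside, world axes, zero at the start; "ft_torque": the same for the moment, N m; "grip_width": opening from 0.0 (shut) to 1.0 (fully open); "finger_force": force on a finger pad.
Only numpy, scipy, OpenCV 4.12 (cv2) and the standard library are available. Lean on these libraries where they do the work, as an engineer would, in place of code of your own. Each camera call takes 0.05 s, during which the arm holds its last target. There are 200 camera calls.

TASK

On the brush-making bench, gently spin the rotating parts stand by pushing it round at its rim, until the forming cup (the round one with a narrow neck) stands in line with the flat steel pointer tongue, with a short post at its end, that sticks out from under the stand. Only push: do not touch, lift or upset the things standing on the platter, and leave the brush, the glue bottle and the blue tub where they are. Finish clear of everything, with the stand at rest.

Things in the scene. Friction and masses are not known exactly. Their poses are not given: they have to be found in the camera images.
- stand: fixed foot of the rotating stand, on the bench; origin on the turning axis at bench level, z up. Its -x axis (roughly towards the robot) is the front and points along the tongue. The platter above it is a grey disc of 105 mm radius with a black mat, its top 40 mm above the bench
- tongue_end (a point): centre of the top of the short fixed round post (18 mm in diameter, top 40 mm above the bench) at the outer end of the pointer tongue, 200 mm from the turning axis along the foot's -x. The tongue is a flat dark steel strip 24 mm wide and 6 mm high lying on the bench, with a round end of 40 mm diameter under the post
- peg0 (a point): one of six upright round aluminium pegs, 14 mm in diameter, round the platter's rim, meant to be pushed: axes 132 mm from the turning axis, 60 degrees apart, tops 95 mm above the bench, each on a flat arm 16 mm wide (28 to 38 mm above the bench) joined to the disc. The point is the centre of the top of the peg that lies in the foot's +x direction at joint value 0
- platter (a joint): angle of the platter in rad, growing anticlockwise seen from above. At 0 one peg lies in the foot's +x direction and the others every 60 degrees from it. It turns freely either way, with light friction (0.06 N m, about 0.5 N at a peg), and stays where it is left. The things on it ride along without sliding
- forming_cup: the forming cup, loose on the platter: white plastic, round, 52 mm in diameter and 34 mm high, then a shoulder and a narrow neck 22 mm in diameter; 56 mm high in all. Origin at the centre of its underside, 50 to 70 mm from the turning axis
- squat_jar: loose on the platter, not to be touched: plain white closed jar, 56 mm in diameter, 32 mm high; origin at the centre of its underside
- open_pot: loose on the platter, not to be touched: white pot open at the top, 54 mm in diameter at the rim, 42 mm high; origin at the centre of its underside
- ferrule_block: loose on the platter, not to be touched: white block 44 x 44 x 26 mm with four short metal ferrules on top, 42 mm high in all; origin at the centre of its underside
- brush: bystander: make-up brush lying on the bench, 105 mm long along its x axis, 22 mm thick; origin under its middle
- glue_bottle: bystander: white bottle standing on the bench, 48 mm in diameter, 85 mm high; origin at the centre of its underside
- tub: bystander: blue plastic tub holding finished brushes, 320 mm (x) by 220 mm (y), 75 mm high; origin at the centre of its underside
Mind the look-alikes: they are no part of the job. What is shaped like the forming_cup but green or turquoise is not meant.

How it is judged:
By the outcome, as a careful person would: the job done as asked, in the order asked, and still so for the second after the job is handed in, with the robot touching nothing.
It also fails if it takes over 67 s, if anything falls off the work surface, if the arm or the gripper's body presses on something with over 40 N, if the wrist force passes 120 N, or if a joint passes its speed limit or range.

## Working session

There is one attempt and no reset: what is moved stays moved. The work goes in short steps, Python scripts to look and compute and a tool call to move; the robot and the scene stay as the last step left them, time stands still between calls to the robot, and variables do not carry over. Pictures are saved under pics/ and viewed, at most 10 in all, crops included, and the job is handed in when it is done.

Besides the shell and the picture viewer there is one more tool, called after "Request:" as name(argument=value, ...), one argument or row to a line, values as JSON. drive_tool: Moves the arm, as the interface text tells. Its arguments: {"type":"object","properties":{"xyz":{"type":"array","items":{"type":"array","items":{"type":"number"}}},"spin":{"type":"array","items":{"type":"number"}},"hand":{"type":"number"}},"required":["xyz","spin"]}

```bash
mkdir -p pics
cat > h.py <<'E'
import numpy as np, cv2
from bench import env, vision
def px2w(f,uv,z):
    K=np.array([[f['fx'],0,f['cx']],[0,f['fy'],f['cy']],[0,0,1.]])
    p=cv2.undistortPoints(np.array(uv,float).reshape(-1,1,2),K,np.array(f['distortion'],float)).reshape(-1,2)
    T=np.array(f['T']); d=np.c_[p[:,0],-p[:,1],-np.ones(len(p))]@T[:3,:3].T; o=T[:3,3]
    z=np.broadcast_to(z,len(p)); return o+d*((z-o[2])/d[:,2])[:,None]
def w2px(f,P):
    K=np.array([[f['fx'],0,f['cx']],[0,f['fy'],f['cy']],[0,0,1.]]);T=np.array(f['T'])
    c=(np.atleast_2d(P)-T[:3,3])@T[:3,:3]; c=c*[1,-1,-1]
    return cv2.projectPoints(c.reshape(-1,1,3),np.zeros(3),np.zeros(3),K,np.array(f['distortion'],float))[0].reshape(-1,2)
E
python3 - <<'E'
from h import *
for n in('top','scene'):
    f=vision.grab_frame(n);cv2.imwrite(f'pics/{n}0.png',f['img']);print(n,np.round(f['T'],3).tolist(),f['fx'])
s=env.read_state();print(s)
E
```

```text
top [[0.016, 0.983, -0.185, 0.257], [-1.0, 0.018, 0.008, 0.14], [0.011, 0.185, 0.983, 1.582], [0.0, 0.0, 0.0, 1.0]] 495.64907882698225
scene [[0.859, -0.332, 0.389, 0.918], [0.511, 0.528, -0.678, -0.551], [0.02, 0.782, 0.623, 0.709], [0.0, 0.0, 0.0, 1.0]] 405.05688622532995
{'clock': 0.1, 'q': array([ 1.31698199e+00,  2.13314988e-01, -3.49687873e-02,  1.32351135e+00,
       -1.18656074e-05,  1.57081769e+00]), 'qd': array([ 0.00081593, -0.00031696,  0.00258893, -0.0016331 ,  0.00011386,
       -0.00058935]), 'effort': array([-6.37809762e-05, -6.87244248e+01,  4.87808025e+01,  1.21753002e-02,
        5.39568680e-05,  9.40012399e-06]), 'position': array([0.12547671, 0.48368745, 0.23087257]), 'orientation': array([-3.14059386e+00,  1.18869369e-05,  2.88775697e+00]), 'force': array([ 0.48075095, -0.10877831,  1.04029316]), 'ft_torque': array([ 0.00308161, -0.01253822, -0.00218863]), 'finger_force': 0.0, 'grip_width': 0.9991950154846104}
```

View pics/top0.png

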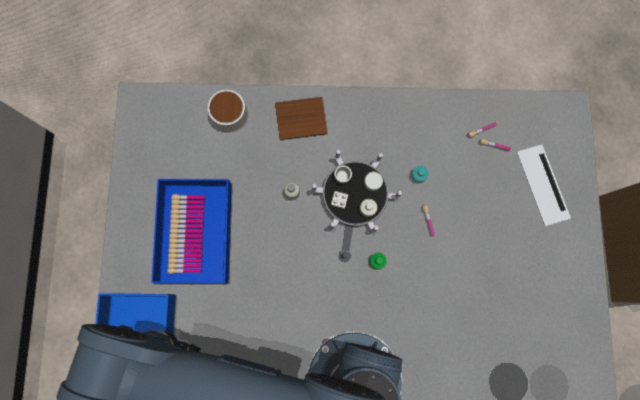

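View pics/scene0.png

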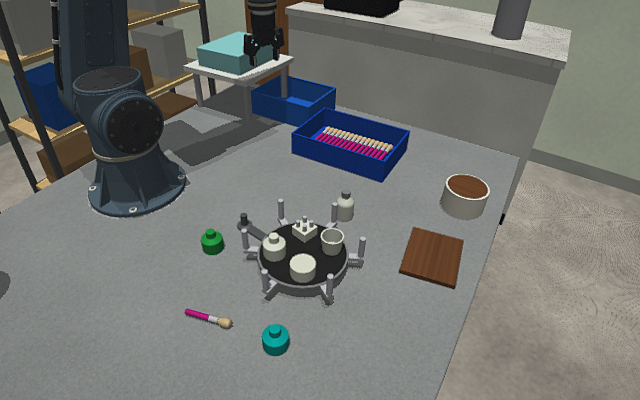

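Top view: the stand is at about (355,193) and the tongue post at (345,256). The cup candidates are the white necked one on the platter at (369,207), the turquoise one at (420,174) and the green one at (378,261). The white one on the platter fits the description. I'll confirm it in an enlarged crop.

Run:
```python
from h import *
im=cv2.imread('pics/top0.png')[140:275,275:440]
cv2.imwrite('pics/c1.png',cv2.resize(im,None,fx=4.4,fy=4.4,interpolation=cv2.INTER_CUBIC))
im=cv2.imread('pics/scene0.png')[180:310,190:380]
cv2.imwrite('pics/c2.png',cv2.resize(im,None,fx=4.2,fy=4.2,interpolation=cv2.INTER_CUBIC))
```

```text
(no output)
```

View pics/c1.png

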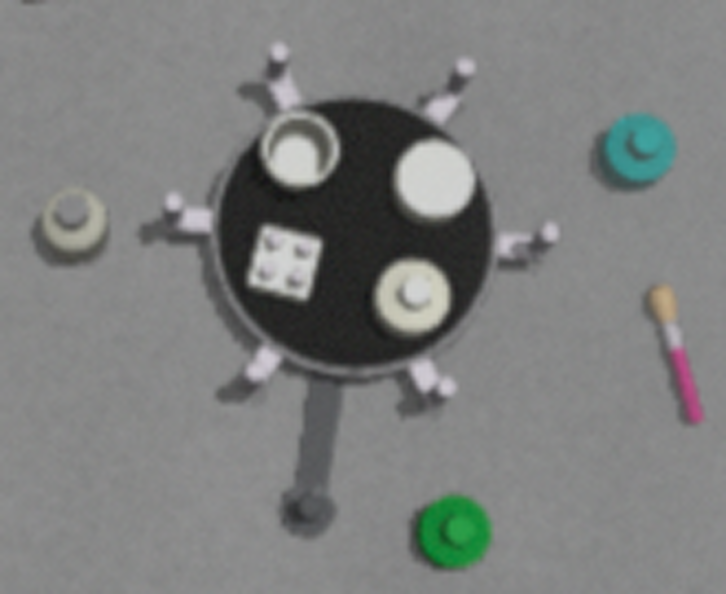

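View pics/c2.png

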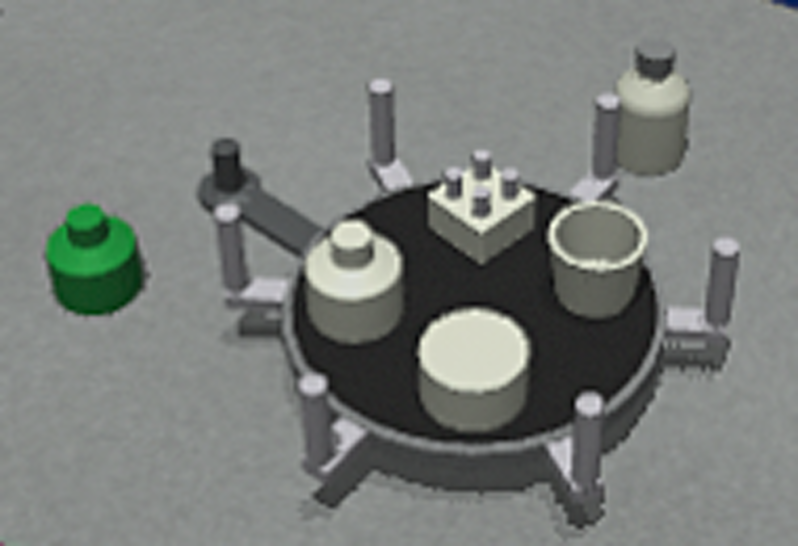

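Both crops show the white necked forming cup on the platter, at crop 1 (413,293). The turquoise and green ones stand on the bench. Peg tops in crop 1 are at (279,52), (465,69), (549,233), (445,388), (256,371) and (174,203), and the post is at (307,507).

```bash
cat > m.py <<'E'
from h import *
f=vision.grab_frame('top')
def c(l): return (np.array(l,float)+.5)/4.4-.5+[275,140]
peg=px2w(f,c([(279,52),(465,69),(549,233),(445,388),(256,371),(174,203)]),.095)
C=peg.mean(0);print('C',C.round(4));d=peg-C
print('r',np.hypot(d[:,0],d[:,1]).round(4),'ang',np.degrees(np.arctan2(d[:,1],d[:,0])).round(1));print(peg.round(3))
post=px2w(f,c([(307,507)]),.04)[0];cup=px2w(f,c([(415,291)]),.096)[0]
for n,p in(('post',post),('cup',cup)):
    e=p-C;print(n,p.round(4),np.hypot(e[0],e[1]).round(4),np.degrees(np.arctan2(e[1],e[0])).round(1))
for n,q,z in(('green',(459,528),.05),('teal',(645,142),.05),('bottle',(72,210),.085),('brushtip',(662,300),.011),('brushend',(697,418),.011)):print(n,px2w(f,c([q]),z)[0].round(3))
E
python3 m.py
```

```text
C [0.5707 0.0038 0.095 ]
r [0.1323 0.1311 0.1311 0.1317 0.1308 0.131 ] ang [  26.2  -33.9  -93.7 -154.   146.4   86.4]
[[ 0.689  0.062  0.095]
 [ 0.679 -0.069  0.095]
 [ 0.562 -0.127  0.095]
 [ 0.452 -0.054  0.095]
 [ 0.462  0.076  0.095]
 [ 0.579  0.135  0.095]]
post [0.3734 0.0369 0.04  ] 0.2001 170.5
cup [ 0.5194 -0.0333  0.096 ] 0.0633 -144.1
green [ 0.36  -0.069  0.05 ]
teal [ 0.64  -0.206  0.05 ]
bottle [0.575 0.206 0.085]
brushtip [ 0.531 -0.224  0.011]
brushend [ 0.445 -0.248  0.011]
```

The stand centre is at (0.571, 0.004). Peg radii come out at 131–132 mm and the post at 200 mm, as given. The cup is at 215.9° and the tongue at 170.5°, so the platter must turn 45.4° clockwise. I'll push the front-right peg (0.452, -0.054) towards +y with shut fingers, with tool x along the push (yaw 93°).

Request:
drive_tool(
  hand=0,
  xyz=[
    [0,0,0],
    [0,0,0],
    [0,0,0],
    [0,0,0],
    [0,0,0],
    [0,0,0],
    [0,0,0],
    [0,0,0],
    [0,0,0],
    [0,0,0],
  ],
  spin=[1,1,1,1,1,1,1,1,1,1],
)

```text
clock: 0.98
position: [0.1255, 0.4839, 0.2311]
orientation: [-3.141, 0.0, 1.835]
force: [-0.5, 0.4, 0.1]
grip_width: -0.001
finger_force: 0.0
```

Request:
drive_tool(
  xyz=[
    [0,0,0],
    [0,0,0],
    [0,0,0],
    [-0.8,0.4,0],
    [-0.8,0.4,0],
    [-0.8,0.4,0],
    [-0.8,0.4,0],
    [-0.8,0.4,0],
    [-0.8,0.4,0],
    [-0.8,0.4,0],
  ],
  spin=[1,1,0.1,0,0,0,0,0,0,0],
)

```text
clock: 1.82
position: [0.2181, 0.3191, 0.2312]
orientation: [3.142, 0.0, 1.624]
force: [1.3, 0.5, 0.9]
grip_width: -0.002
finger_force: 0.0
```

Request:
drive_tool(
  xyz=[
    [-0.8,0.4,0],
    [-0.8,0.4,0],
    [-0.8,0.4,0],
    [-0.8,0.4,0],
    [-0.8,0.4,0],
    [-0.8,0.4,0],
    [-0.8,0.4,0],
    [-0.8,0.4,0],
    [-0.8,0.4,0],
    [-0.8,0.4,0],
  ],
  spin=[0,0,0,0,0,0,0,0,0,0],
)

```text
clock: 2.65
position: [0.35, 0.0853, 0.2314]
orientation: [3.141, -0.0, 1.624]
force: [0.9, 0.8, 0.7]
grip_width: 0.002
finger_force: 0.0
```

Request:
drive_tool(
  xyz=[
    [-0.8,0.35,0],
    [-0.8,0.35,0],
    [-0.8,0.35,0],
    [-0.8,0.35,0],
    [-0.8,0.35,0],
    [-0.8,0.35,0],
    [-0.8,0.35,0],
    [-0.8,0.35,0],
    [0,0,0],
    [0,0,0],
  ],
  spin=[0,0,0,0,0,0,0,0,0,0],
)

```text
clock: 3.48
position: [0.4432, -0.1017, 0.2309]
orientation: [-3.141, -0.0, 1.621]
force: [0.7, 0.2, 0.2]
grip_width: -0.001
finger_force: 0.0
```

Request:
drive_tool(
  xyz=[
    [0,0,0.7],
    [0,0,0.7],
    [0,0,0.7],
    [0,0,0.7],
    [0,0,0.7],
    [0,0,0.7],
    [0,0,0.7],
    [0,0,0.4],
    [0,0,0.2],
    [0,0,0],
  ],
  spin=[0,0,0,0,0,0,0,0,0,0],
)

```text
clock: 4.32
position: [0.4421, -0.1001, 0.0655]
orientation: [-3.14, -0.001, 1.623]
force: [-0.7, 0.5, -0.6]
grip_width: -0.001
finger_force: 0.0
```

Run:
```python
from h import *
f=vision.grab_frame('scene');cv2.imwrite('pics/s1.png',cv2.resize(f['img'][150:330,150:400],None,fx=3,fy=3,interpolation=cv2.INTER_CUBIC))
print(env.read_state()['position'])
```

```text
[ 0.44279796 -0.10036561  0.06644104]
```

View pics/s1.png

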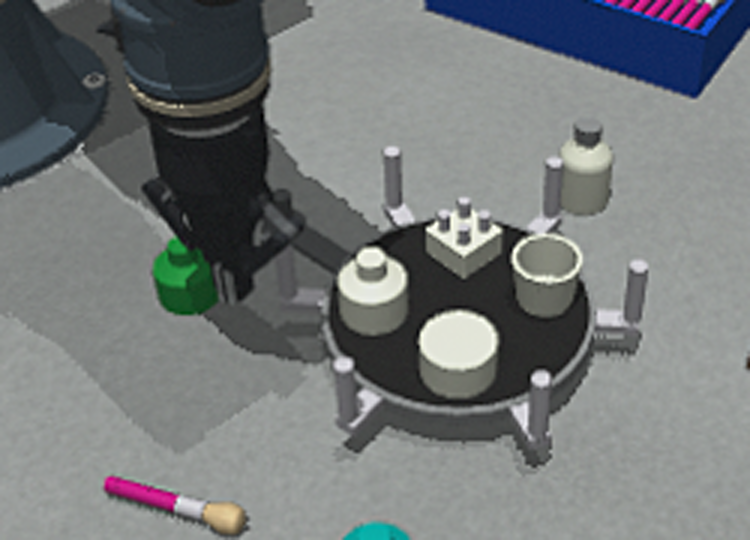

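The shut fingers are just short of the front-right peg, with the linkage knuckle at crop (290,225) facing the cup. I'll check its height clearance.

Run:
```python
from h import *
f=vision.grab_frame('scene')
print(((w2px(f,[[.443,-.1,.066]])-[150,150])*3).round())
for x in(.48,.49,.5,.51):
  for z in(.1,.11,.12,.13,.14): print(x,z,((w2px(f,[[x,-.1,z]])-[150,150])*3).round().tolist())
```

```text
[[233. 296.]]
0.48 0.1 [[268.0, 282.0]]
0.48 0.11 [[267.0, 271.0]]
0.48 0.12 [[266.0, 261.0]]
0.48 0.13 [[264.0, 251.0]]
0.48 0.14 [[263.0, 240.0]]
0.49 0.1 [[279.0, 287.0]]
0.49 0.11 [[278.0, 277.0]]
0.49 0.12 [[277.0, 266.0]]
0.49 0.13 [[275.0, 256.0]]
0.49 0.14 [[274.0, 245.0]]
0.5 0.1 [[291.0, 292.0]]
0.5 0.11 [[289.0, 282.0]]
0.5 0.12 [[288.0, 272.0]]
0.5 0.13 [[287.0, 261.0]]
0.5 0.14 [[286.0, 251.0]]
0.51 0.1 [[302.0, 298.0]]
0.51 0.11 [[301.0, 288.0]]
0.51 0.12 [[300.0, 277.0]]
0.51 0.13 [[299.0, 267.0]]
0.51 0.14 [[297.0, 256.0]]
```

The knuckle's lower edge is above about 0.115 m, which clears the cup's 0.096 m. Next is a gentle push.

Request:
drive_tool(
  xyz=[
    [0.1,0,0],
    [0.12,0,0],
    [0.12,0,0],
    [0.12,0,0],
    [0.12,0,0],
    [0.12,0,0],
    [0.12,0.01,0],
    [0.12,0.01,0],
    [0.12,0.01,0],
    [0.12,0.01,0],
  ],
  spin=[0,0,0,0,0,0,0,0,0,0],
)

```text
clock: 5.25
position: [0.4407, -0.0657, 0.0659]
orientation: [-3.138, 0.001, 1.62]
force: [-17.8, -9.1, 9.0]
grip_width: -0.0
finger_force: 10.0
```

Request:
drive_tool(
  xyz=[
    [0.12,0.01,0],
    [0.12,0.01,0],
    [0.12,0.01,0],
    [0.12,0.01,0],
    [0.12,0.01,0],
    [0.12,0.01,0],
    [0.12,0.01,0],
    [0.12,0.01,0],
    [0.12,0.01,0],
    [0.1,0.01,0],
  ],
  spin=[0,0,0,0,0,0,0,0,0,0],
)

```text
clock: 6.08
position: [0.4441, -0.0296, 0.0664]
orientation: [3.141, 0.0, 1.621]
force: [0.1, 0.1, -0.2]
grip_width: -0.004
finger_force: 0.3
```

Request:
drive_tool(
  xyz=[
    [0.12,0.01,0],
    [0.12,0.01,0],
    [0.12,0.01,0],
    [0.12,0.01,0],
    [0.12,0.01,0],
    [0.1,0.01,0],
    [0.06,0,0],
    [0.03,0,0],
    [0,0,0],
    [0,0,0],
  ],
  spin=[0,0,0,0,0,0,0,0,0,0],
)

```text
clock: 6.92
position: [0.4444, -0.0062, 0.0663]
orientation: [3.142, -0.0, 1.621]
force: [0.6, -0.3, 0.4]
grip_width: -0.004
finger_force: 0.0
```

Run:
```python
from h import *
f=vision.grab_frame('scene');cv2.imwrite('pics/s2.png',cv2.resize(f['img'][150:330,150:400],None,fx=3,fy=3,interpolation=cv2.INTER_CUBIC))
f=vision.grab_frame('top');cv2.imwrite('pics/t2.png',cv2.resize(f['img'][140:275,275:440],None,fx=4.4,fy=4.4,interpolation=cv2.INTER_CUBIC))
```

```text
(no output)
```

View pics/t2.png

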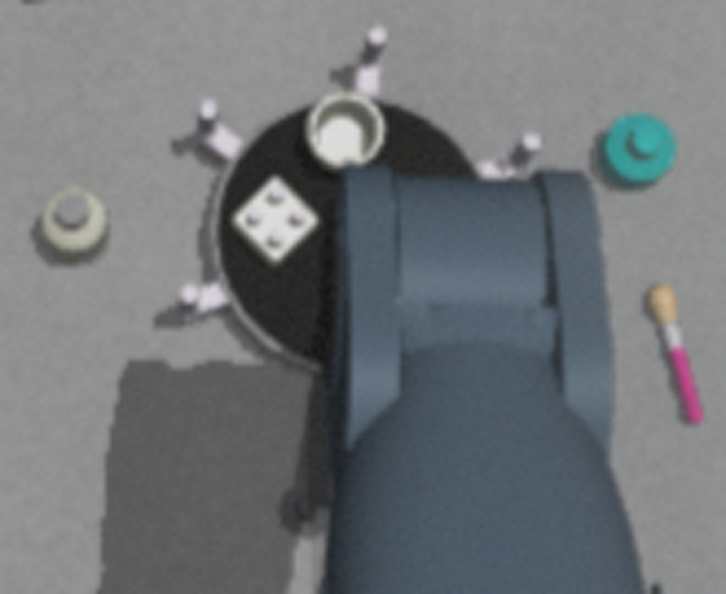

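The arm hides the cup, but four peg tops are visible at (376,36), (208,107), (189,294) and (531,143), and nothing has been upset.

```bash
cat > m2.py <<'E'
import sys
from h import *
f=vision.grab_frame('top')
def c(l): return (np.array(l,float)+.5)/4.4-.5+[275,140]
C=np.array([.5707,.0038])
p=px2w(f,c(eval(sys.argv[1])),.095)[:,:2]-C
print(np.hypot(*p.T).round(4),np.degrees(np.arctan2(p[:,1],p[:,0])).round(1))
E
python3 m2.py "[(376,36),(208,107),(189,294),(531,143)]"
```

```text
[0.1321 0.133  0.1318 0.1316] [ -4.5  54.3 115.2 -64.9]
```

Request:
drive_tool(
  xyz=[
    [0.05,0,0],
    [0.1,0,0],
    [0.12,0,0],
    [0.12,0.01,0],
    [0.12,0.01,0],
    [0.12,0.01,0],
    [0.12,0.01,0],
    [0.08,0,0],
    [0.06,0,0],
    [0.04,0,0],
  ],
  spin=[0,0,0,0,0,0,0,0,0,0],
)

```text
clock: 7.9
position: [0.4442, 0.022, 0.0663]
orientation: [-3.142, -0.0, 1.621]
force: [0.6, -0.3, -0.6]
grip_width: -0.0
finger_force: 0.4
```

Request:
drive_tool(
  xyz=[
    [0,0,0],
    [0,0,0],
    [0,0,0],
    [0,0,0],
    [0,0,0],
    [0,0,0],
    [0,0,0],
    [0,0,0],
    [0,0,0],
    [0,0,0],
  ],
  spin=[0,0,0,0,0,0,0,0,0,0],
)

```text
clock: 8.73
position: [0.4442, 0.0217, 0.0663]
orientation: [3.142, -0.0, 1.621]
force: [-0.2, 0.5, -0.2]
grip_width: -0.004
finger_force: 0.0
```

Run:
```python
from h import *
f=vision.grab_frame('top');cv2.imwrite('pics/t3.png',cv2.resize(f['img'][140:275,275:440],None,fx=4.4,fy=4.4,interpolation=cv2.INTER_CUBIC))
```

```text
(no output)
```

View pics/t3.png

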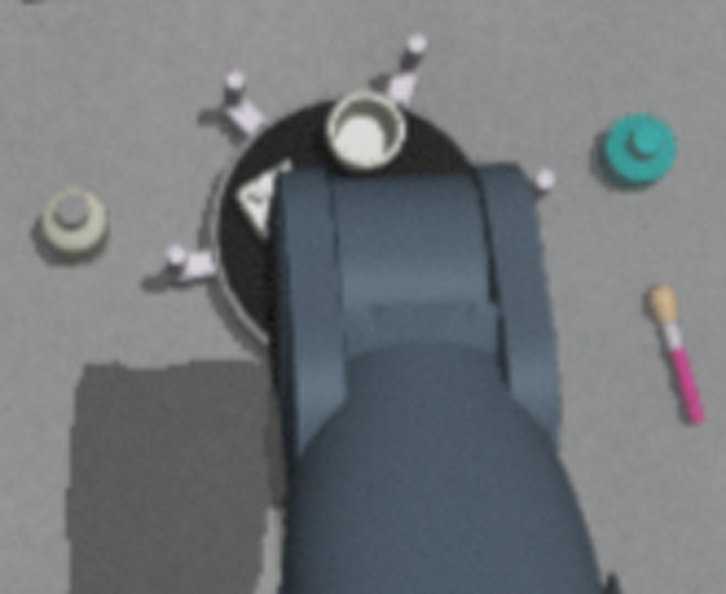

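The peg tops are now at (417,43), (235,80), (176,255) and (545,180), and the things on the platter are still upright.

```bash
python3 m2.py "[(417,43),(235,80),(176,255),(545,180)]"
```

```text
[0.1331 0.1323 0.1319 0.1319] [-17.2  42.4 102.6 -77.1]
```

Request:
drive_tool(
  xyz=[
    [0.02,0,0],
    [0.03,0,0],
    [0.03,0,0],
    [0.03,0,0],
    [0.02,0,0],
    [0.01,0,0],
    [0,0,0],
    [0,0,0],
    [0,0,0],
    [0,0,0],
  ],
  spin=[0,0,0,0,0,0,0,0,0,0],
)

```text
clock: 9.67
position: [0.4439, 0.0259, 0.0663]
orientation: [-3.142, -0.0, 1.621]
force: [0.1, -0.7, 1.0]
grip_width: 0.003
finger_force: 0.0
```

Request:
drive_tool(
  xyz=[
    [-0.3,0,0],
    [-0.5,0,0],
    [-0.5,0,0],
    [-0.4,0,0],
    [0,0,-0.5],
    [0,0,-0.8],
    [0,0,-0.8],
    [0,0,-0.8],
    [0,0,-0.8],
    [0,0,-0.8],
  ],
  spin=[0,0,0,0,0,0,0,0,0,0],
)

```text
clock: 10.5
position: [0.4462, -0.0257, 0.2025]
orientation: [-3.142, 0.0, 1.62]
force: [1.4, 0.9, 0.2]
grip_width: 0.001
finger_force: 0.0
```

Request:
drive_tool(
  xyz=[
    [0,0,-0.8],
    [0.8,-0.4,0],
    [0.8,-0.4,0],
    [0.8,-0.4,0],
    [0.8,-0.4,0],
    [0.8,-0.4,0],
    [0.8,-0.4,0],
    [0.8,-0.4,0],
    [0.8,-0.4,0],
    [0.8,-0.4,0],
  ],
  spin=[0,0,0,0,0,0,0,0,0,0],
)

```text
clock: 11.33
position: [0.3273, 0.1858, 0.2254]
orientation: [3.141, -0.0, 1.62]
force: [-0.8, 0.5, 0.1]
grip_width: 0.001
finger_force: 0.0
```

Request:
drive_tool(
  xyz=[
    [0.8,-0.4,0],
    [0.8,-0.4,0],
    [0.8,-0.4,0],
    [0.8,-0.4,0],
    [0.8,-0.4,0],
    [0.8,-0.4,0],
    [0.8,-0.4,0],
    [0.5,-0.2,0],
    [0,0,0],
    [0,0,0],
  ],
  spin=[0,0,0,0,0,0,0,0,0,0],
)

```text
clock: 12.17
position: [0.2288, 0.3636, 0.2251]
orientation: [-3.141, 0.001, 1.622]
force: [0.2, -0.3, 0.1]
grip_width: 0.001
finger_force: 0.0
```

Run:
```python
from h import *
f=vision.grab_frame('top');cv2.imwrite('pics/t4.png',cv2.resize(f['img'][140:275,275:440],None,fx=4.4,fy=4.4,interpolation=cv2.INTER_CUBIC))
```

```text
(no output)
```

View pics/t4.png

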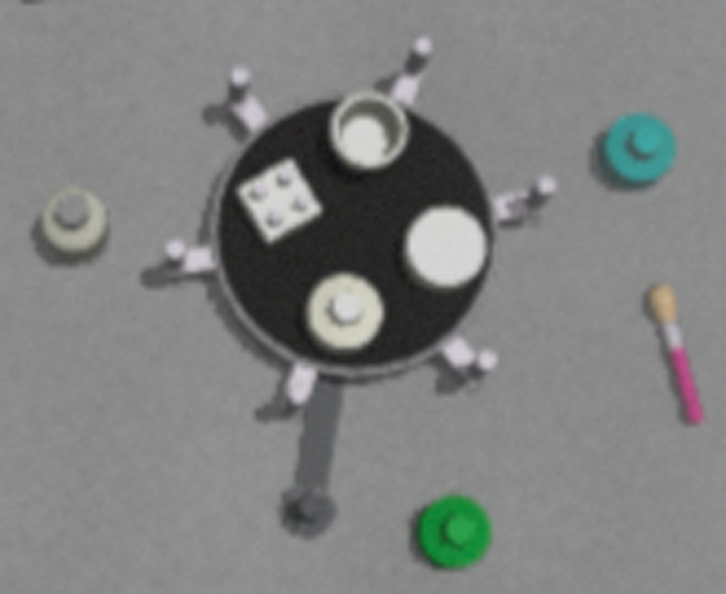

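The arm is clear. The cup neck is at (347,307), the post at (307,507), and the peg tops are at (422,47), (239,76), (174,249), (546,186) and (486,360).

```bash
python3 m2.py "[(422,47),(239,76),(174,249),(546,186),(486,360)]"
python3 - <<'E'
from h import *
f=vision.grab_frame('top')
def c(l): return (np.array(l,float)+.5)/4.4-.5+[275,140]
C=np.array([.5707,.0038])
for q,z in(((347,307),.096),((345,312),.074),((307,507),.04)):
    p=px2w(f,c([q]),z)[0,:2]-C;print(np.hypot(*p).round(4),np.degrees(np.arctan2(p[1],p[0])).round(1))
E
```

```text
[0.1315 0.1326 0.1325 0.1317 0.1308] [ -19.    40.7  100.7  -79.  -138.9]
0.0641 171.1
0.0639 171.5
0.2001 170.5
```

The cup is within about 1° of the tongue (about 1 mm at the cup), which is within measuring accuracy.

```bash
python3 -c "
from bench import env
print(env.close_job())"
```

```text
the job is handed in; nothing more can be done
None
```

I turned the stand about 45° clockwise by one rim peg; the forming cup now lines up with the tongue to within about 1° (1 mm at the cup), the arm is clear, nothing was upset, and the job was handed in at about 12 s.

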